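Wedge the drooping crayon caddy level

TASK

The red crayon caddy, hinged along its back edge, droops at the front. Push the wooden wedge, thin end first and straight, under the middle of the caddy's front edge until the caddy sits level against its stop and the wedge stays firmly tight by itself, but do not force it hard. Lift the caddy with the wedge alone, never by hand, and leave the other things on the table where they are.

Things in the scene. Friction and masses are not known exactly. Their poses are not given: they have to be found in the camera images.
- wedge: loose plain wooden wedge lying flat, 160 mm long (its x), 36 mm wide (its y), about 0.11 kg. Origin at the centre of its underside; +x points to the thin end, at the start within 1 rad of the world's +x. From x = +80 mm (thin end, 4 mm thick) the top slopes up 1 in 4 to 34 mm at x = -40 mm; from there to x = -80 mm is a block-shaped heel 42 mm tall. Waxed (friction about 0.3): it stays where pushed
- wedge_tip (a point): middle of the bottom edge of the wedge's thin end, 80 mm ahead of the wedge's origin
- wedge_heel (a point): grip point in the middle of the wedge's heel, 60 mm behind the wedge's origin and 24 mm above its underside; the heel has upright sides 36 mm apart to grip across
- wedge_back (a point): middle of the wedge's upright flat back face (36 wide, 42 mm tall), 80 mm behind its origin, 20 mm up: the place to push it home. A wedge borne by the gripper while pushed can loosen when let go; a last push here, with the wedge lying free on the table, is safe
- bracket: wooden mounting block screwed to the table, 250 mm wide (its y), back board up to 97 mm; it carries the red caddy. Origin at or up to 3 mm above the table (mounting height differs from start to start) under the hinge line, which runs along y 34 mm above it; x points level from the caddy's front edge to the hinge, the direction in which the wedge is pushed; z up
- caddy (a joint): hinge angle of the red caddy (rad): 0 = level, against its upper stop; -0.075 = front fully drooped (start). Its weight (about 0.5 kg, some 3 N at the front edge) keeps it down. Caddy: open red box 150 mm deep, 214 mm wide, 40 mm walls (front wall to about 75 mm above the table when level), carry handle across the middle to about 165 mm, crayons standing in the back half
- caddy_lip (a point): at mid width under the caddy's front edge, 144 mm before the hinge, 10 mm below it when level; moves with the caddy; x points into the gap, open to the table. A round steel bar (8 mm thick, 208 mm along y) runs here; its height is adjustable and not measured: its underside lies 2 mm below to 3 mm above this point, 22 to 30 mm over the table when level, 11 to 19 drooped: wedge depth 70 to 105 mm
- caddy_hinge (a point): middle of the caddy's hinge line. While only weight is lifted the wedge needs a push of about 2 to 5 N; at the stop the push rises steeply, within a few mm of travel. A push of 15 to 20 N on the wedge lying on the table leaves it tight (the caddy presses it with over 7 N after letting go, more than its weight); above about 24 N the hinge is overstrained
- jar: bystander: open glass jar, 66 mm across, 85 mm tall. Origin at the centre of its underside
- pencil_cup: bystander: round wooden cup with pencils, 68 mm across, about 155 mm tall with the pencils. Origin at the centre of its underside
- chalk_holder: bystander: yellow chalk holder, 90 x 32 x 30 mm with four chalk stubs on top (to 42 mm), long along its x. Origin at the centre of its underside
- eraser: bystander: wooden-backed board eraser, 110 x 50 x 38 mm, long along its x. Origin at the centre of its underside
- pot1: bystander: small lidded paint pot, 48 mm across, 50 mm tall. Origin at the centre of its underside
- pot2: bystander: small lidded paint pot, 48 mm across, 50 mm tall. Origin at the centre of its underside
- sharpener: bystander: desk pencil sharpener, 60 x 45 x 50 mm. Origin at the centre of its underside
There are look-alikes about, which are no part of the job. What is shaped like the wedge but purple is not meant.

How it is judged:
By the outcome, as a careful person would: the job done as asked, in the order asked, and still so for the second after the job is handed in, with the robot touching nothing.
It also fails if it takes over 64 s, if anything falls off the work surface, if the arm or the gripper's body presses on something with over 40 N, if the wrist force passes 120 N, or if a joint passes its speed limit or range.

ROBOT

A 7-joint arm with a two-finger parallel gripper is mounted at the origin on the work surface. World frame = base frame: x ahead of the robot, y to its left, z up, the work surface at z = 0. Lengths are in mm, angles in rad, forces in N, time in s.
With the tool pointing down it reaches from about 400 to 875 mm from the base axis. Payload 19.3 kg.
Tool frame: the origin (TCP) lies at the very end of the fingers, on their centre line; the grasp point (between the pads) lies 19 mm behind it (grip_point_offset is the z of the grasp point in the tool frame, in mm); z points along the fingers, x is the direction in which the jaws open and shut, and the axes are right-handed (so a half turn about z gives the same grasp; the last joint's range is limited). The gripper opens to 85 mm and grips with 20 to 120 N. Pads are 22 mm wide; open, the fingers measure 114 mm over their backs; the gripper's body (76 mm by 85 mm) begins 54 mm behind the grasp point. The pads swing forward as they close: fully open they stand 13 mm farther back than shut.
Start: joints at [-1.243, 0.521, -0.036, 1.599, 0.021, 1.021, -0.113], TCP at [242.137, 576.181, 231.291] pointing down, gripper open.
Joint ranges: [-2.91, 2.91], [-0.3, 2.13], [-1.5, 1.42], [0.17, 2.43], [-1.26, 4.41], [0.16, 1.93], [-2.52, 2.52]. Speed limits (rad/s): [1.89, 1.89, 2.39, 2.39, 3.01, 3.01, 3.01].

INTERFACE

Orientations are given as a 3x3 rotation matrix whose columns are the frame's x, y, z axes.
In Python, from workcell import movep, movel, goto_joints, open_gripper, clamp, wait, inverse_kinematics, read_state, camera, PlanningError, finish_job, grip_point_offset gives the robot as it stands. Calls block until the motion is done:
- movep(position, orientation): joint-space move of the TCP to a pose.
- movel(position, frame=None, max_speed=150, guard=None): straight line of the TCP; frame=None keeps the orientation; max_speed is the mean speed in mm/s. With guard (N) it stops when the force on the tool has changed by that much, and returns True; else False.
- goto_joints(angles): joint-space move.
- open_gripper() and clamp(): open the fingers fully, or close them until they stop; the grip force is fixed at half the most.
- wait(seconds).
- inverse_kinematics(position, orientation): joint angles nearest the present ones, or None.
- read_state(): the state.
- camera(name): name is "scene" or "top" or "wrist"; returns a dict with "image" (384x512x3 uint8, blue, green, red), "range_z" (384x512 float32, mm along the optical axis (not along the pixel's ray), 0 where there is no reading), "fx", "fy", "cx", "cy" (pixels), "cam_to_world" (4x4, takes a point from camera to world coordinates). Camera axes: x right, y up, looking along -z (the intrinsics and any distortion apply to the point x, -y, -z); pixel columns grow to the right and rows downward; lengths in mm; the calibration is good to about 2 mm. A picture is of the moment at which its call begins.
A pose or a line that the arm cannot do raises PlanningError and nothing moves.
- finish_job(): hands the job in, once; it reports no verdict.
The state is a dict: "time": time; "qpos": joint angles; "qvel": joint speeds; "joint_efforts": joint torques, N m; "eef_pos": TCP position; "tool_rot": TCP orientation; "ft_force": force on the tool from outside, world axes, zero at the start; "torque": the same for the moment, N m; "finger_gap": finger opening in mm.
Only numpy, scipy, OpenCV 4.12 (cv2) and the standard library are available. Lean on these libraries where they do the work, as an engineer would, in place of code of your own. Each camera call takes 0.05 s, during which the arm holds its last target.

## Working session

There is one attempt and no reset: what is moved stays moved. The work goes in short steps, each a Python script; the robot and the scene stay as the last script left them, time stands still between calls to the robot, and variables do not carry over. Pictures are saved under pics/ and viewed, and the job is handed in when it is done.

```bash
ls; mkdir -p pics
cat > h.py <<'E'
import numpy as np, cv2
from workcell import *
def snap(n,f):
    c=camera(n); cv2.imwrite('pics/'+f+'.png',c['image']); np.savez('pics/'+f+'.npz',**c); return c
def cloud(c):
    z=np.asarray(c['range_z']); v,u=np.indices(z.shape)
    P=np.stack([(u-c['cx'])/c['fx']*z,-(v-c['cy'])/c['fy']*z,-z,np.ones_like(z)],-1)
    W=P@np.asarray(c['cam_to_world']).T
    W[z==0]=np.nan
    return W[...,:3]
E
python3 - <<'E'
from h import *
for n in('scene','top','wrist'):
    c=snap(n,n+'0'); print(n,c['fx'],c['cx'],c['cy'],[k for k in c]); print(np.round(c['cam_to_world'],3))
s=read_state();print(s,grip_point_offset)
E
```

```text
pics
scene 355.2585763843705 258.41759863146297 190.92248520085434 ['image', 'range_z', 'fx', 'fy', 'cx', 'cy', 'cam_to_world']
[[ 7.430000e-01 -5.770000e-01  3.380000e-01  9.164390e+02]
 [ 6.690000e-01  6.420000e-01 -3.740000e-01 -4.071960e+02]
 [-2.000000e-03  5.050000e-01  8.630000e-01  1.000906e+03]
 [ 0.000000e+00  0.000000e+00  0.000000e+00  1.000000e+00]]
top 452.2259447607992 251.0280633968159 188.98521375075248 ['image', 'range_z', 'fx', 'fy', 'cx', 'cy', 'cam_to_world']
[[-1.000000e-03  9.820000e-01 -1.910000e-01  2.433370e+02]
 [-1.000000e+00  2.000000e-03  1.300000e-02  4.987000e+00]
 [ 1.300000e-02  1.910000e-01  9.810000e-01  1.634208e+03]
 [ 0.000000e+00  0.000000e+00  0.000000e+00  1.000000e+00]]
wrist 285.27920335328065 252.0058204064108 190.7532686736054 ['image', 'range_z', 'fx', 'fy', 'cx', 'cy', 'cam_to_world']
[[ 3.87000e-01 -8.79000e-01 -2.79000e-01  1.70337e+02]
 [ 9.22000e-01  3.68000e-01  1.20000e-01  6.05702e+02]
 [-2.00000e-03 -3.04000e-01  9.53000e-01  3.73405e+02]
 [ 0.00000e+00  0.00000e+00  0.00000e+00  1.00000e+00]]
{'time': 0.15, 'qpos': array([-1.24317452,  0.5218872 , -0.03630966,  1.59986021,  0.02119746,
        1.02112859, -0.11278053]), 'qvel': array([ 0.00117511, -0.00105118,  0.0010426 , -0.00329074, -0.00082239,
        0.00032624,  0.00088591]), 'joint_efforts': array([ 2.46642019e-03, -9.27386570e+01,  1.98097654e+00, -3.70060050e+01,
        1.79869181e-02,  6.17575613e-03, -6.52140511e-05]), 'eef_pos': array([242.0690105 , 575.9387273 , 230.85789198]), 'tool_rot': array([[ 3.87420166e-01,  9.21903213e-01, -2.84436835e-04],
       [ 9.21902821e-01, -3.87420265e-01, -8.52307457e-04],
       [-8.95941577e-04,  6.79779755e-05, -9.99999596e-01]]), 'ft_force': array([-0.25420789,  0.65695749, -0.62851378]), 'torque': array([-0.00420482, -0.06709248, -0.01383478]), 'finger_gap': 85.55240549571327} -18.700000000000003
```

View pics/scene0.png

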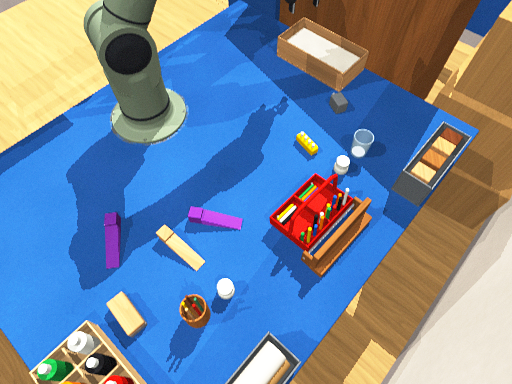

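View pics/top0.png

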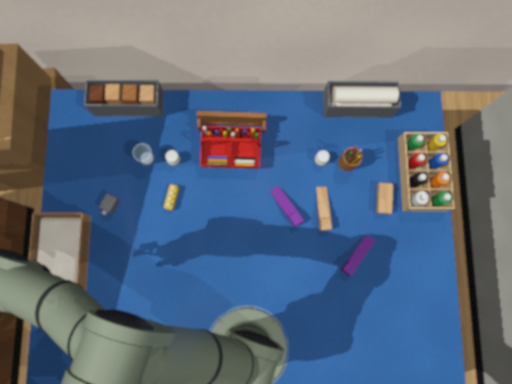

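View pics/wrist0.png

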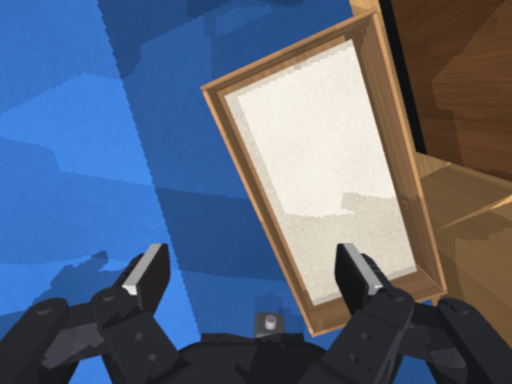

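The top view shows the wooden wedge at about (322,187)–(326,230), heel towards the robot. A purple look-alike lies at (287,206), between it and the red caddy at (232,145), whose front faces the robot. Next I'll measure their positions.

```bash
cat > m.py <<'E'
from h import *
for n in('top0','scene0'):
    c=dict(np.load(f'pics/{n}.npz')); W=cloud(c); hsv=cv2.cvtColor(c['image'],cv2.COLOR_BGR2HSV)
    H,S,V=cv2.split(hsv)
    X,Y,Z=W[...,0],W[...,1],W[...,2]
    roi=(X>300)&(X<900)&(abs(Y)<450)
    tb=roi&(H>100)&(H<120)&(S>150)
    print(n,'table z',np.nanmedian(Z[tb]),np.nanpercentile(Z[tb],[10,90]))
    def comps(m,name,mina):
        k,l,st,ce=cv2.connectedComponentsWithStats(m.astype(np.uint8))
        for i in range(1,k):
            if st[i,4]<mina: continue
            q=l==i; P=W[q]; P=P[~np.isnan(P[:,0])]
            if len(P)<5: continue
            r=cv2.minAreaRect(P[:,:2].astype(np.float32))
            print(name,'px',np.round(ce[i]),st[i,4],'z',np.round(np.nanpercentile(P[:,2],[5,50,97])),'rect c',np.round(r[0],1),np.round(r[1],1),round(r[2],1))
    comps(roi&(H>8)&(H<28)&(S>60)&(V>90),'wood',60)
    comps(roi&(H>135)&(H<160)&(S>80),'purple',60)
    comps(roi&((H<6)|(H>174))&(S>150)&(V>60),'red',80)
    comps(roi&(S<60)&(V>100),'white',20)
E
python3 m.py
```

```text
top0 table z -0.19968094265857417 [-5.15348276  4.68227087]
wood px [129.  96.] 176 z [ 87. 114. 122.] rect c [879.5 417.4] [49.6 40.4] 89.5
wood px [147.  97.] 221 z [ 74. 107. 116.] rect c [880.4 366.6] [38.9 69.4] 1.3
wood px [232. 118.] 752 z [ 17.  73. 102.] rect c [800.8  56.6] [242.6  46.3] 87.9
wood px [350. 160.] 258 z [  6.  64. 135.] rect c [ 662.5 -374.3] [60.1 67.1] 46.7
wood px [218. 162.] 84 z [28. 40. 66.] rect c [650.4 108.2] [75.8 26.8] 87.8
wood px [244. 164.] 70 z [31. 41. 68.] rect c [643.4  10.2] [73.2 20. ] 87.1
wood px [171. 197.] 214 z [ 7. 28. 42.] rect c [528.8 275.2] [40.4 88. ] 77.9
wood px [323. 209.] 439 z [ 5. 24. 46.] rect c [ 489.  -277.9] [154.7  35.8] 1.5
purple px [287. 206.] 412 z [ 5. 23. 47.] rect c [ 498.5 -143.2] [156.6  33.4] 33.2
purple px [361. 249.] 266 z [ 6. 18. 36.] rect c [ 337.1 -407.4] [ 33.4 118.2] 49.8
red px [230. 146.] 1489 z [ 26.  35. 156.] rect c [708.3  63.6] [220.5 145.2] 88.2
white px [352.  97.] 850 z [ 70. 137. 152.] rect c [ 870.4 -370.3] [ 59.3 159.4] 0.4
white px [148. 104.] 27 z [104. 110. 116.] rect c [845.1 351.9] 
[... 1642 characters left out ...]
2. 115.] rect c [846.7 374.2] [ 52.8 143.1] 24.1
white px [341. 164.] 236 z [ 9. 48. 55.] rect c [662.7 275.1] [44.4 67. ] 74.0
white px [345. 196.] 50 z [ 46.  88. 119.] rect c [758.5 149.9] [10.  14.1] 63.4
white px [331. 228.] 168 z [ 1. 40. 44.] rect c [783.4  60.8] [230.    6.4] 88.4
white px [287. 214.] 75 z [34. 40. 44.] rect c [657.4  10.2] [67.7  8.8] 88.7
white px [187. 245.] 21 z [ 3. 22. 31.] rect c [ 499.9 -256.9] [76.8  5.5] 0.1
white px [225. 288.] 294 z [12. 50. 54.] rect c [ 670.8 -276.6] [52.  45.5] 25.1
white px [255. 353.] 197 z [105. 111. 114.] rect c [ 846.3 -353.9] [155.7  53.9] 68.3
white px [260. 365.] 1048 z [131. 146. 151.] rect c [ 872.  -360.3] [133.9  55.7] 89.9
```

```bash
cat >> h.py <<'E'
def R(yaw):
    c,s=np.cos(yaw),np.sin(yaw)
    return np.array([[-s,c,0],[c,s,0],[0,0,-1.]])
E
python3 - <<'E'
from h import *
movep([560,57,250],R(-0.033)); wait(.2); c=snap('wrist','w_c'); print(read_state()['time'])
movep([440,-278,230],R(0.03)); wait(.2); c=snap('wrist','w_w'); print(read_state()['time'],read_state()['ft_force'])
E
```

```text
2.5833
4.175 [-0.02882537 -0.38874292 -0.50383175]
```

View pics/w_c.png

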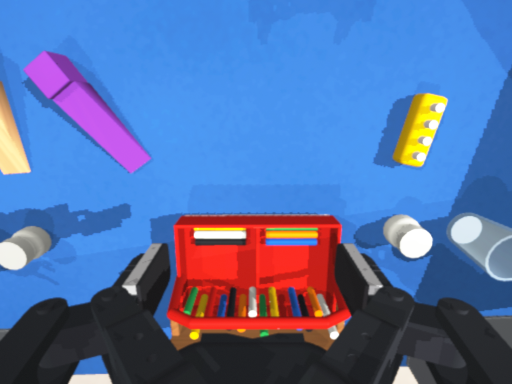

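View pics/w_w.png

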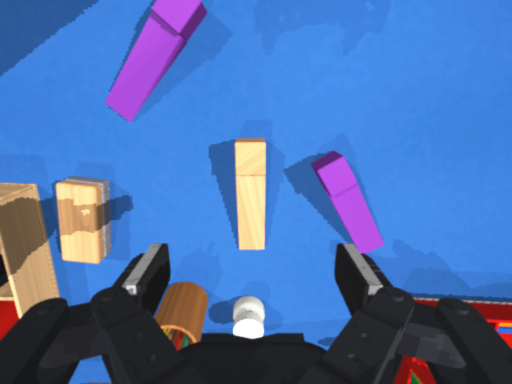

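The caddy image shows the front edge at row ~217, columns 176–342. The wedge image shows the heel at (251,156) and the thin end at row 249, columns 240–265. I'll now compute poses from these.

```bash
cat > m2.py <<'E'
from h import *
def ray(c,u,v,z):
    T=np.asarray(c['cam_to_world']); d=T[:3,:3]@np.array([(u-c['cx'])/c['fx'],-(v-c['cy'])/c['fy'],-1]); o=T[:3,3]
    return o+d*(z-o[2])/d[2]
def wedge(c):
    W=cloud(c); H,S,V=cv2.split(cv2.cvtColor(c['image'],cv2.COLOR_BGR2HSV))
    m=((H>8)&(H<28)&(S>50)&(V>100)).astype(np.uint8)
    k,l,st,ce=cv2.connectedComponentsWithStats(m)
    return W,l,st,ce
if __name__=='__main__':
    c=dict(np.load('pics/w_w.npz')); W,l,st,ce=wedge(c)
    i=l[200,251]; q=l==i; print(st[i])
    P=W[q]; r=cv2.minAreaRect(P[:,:2].astype(np.float32)); print('wedge rect',r,np.nanpercentile(P[:,2],[2,50,98]))
    rows=range(st[i,1]+3,st[i,1]+st[i,3]-2,6); 
    # side midline with z of the top there
    M=[]
    for v in rows:
        u=np.where(q[v])[0]; z=np.nanmedian(W[v,u,2]); z=min(max(z,4),42)
        a=ray(c,u.min()-.5,v,z); b=ray(c,u.max()+.5,v,z); M.append([*(a+b)[:2]/2,abs(a[1]-b[1]),z])
    M=np.array(M); print(np.round(M,1)); p=np.polyfit(M[:,0],M[:,1],1); print('yaw',p, 'y at 430',np.polyval(p,430))
    print('tip',ray(c,252,st[i,1]+st[i,3]-.5,4),'back top',ray(c,251,st[i,1]-.5,42))
    for n,f in(('w_c','wrist'),('scene0','s')):
        c=dict(np.load(f'pics/{n}.npz')); W=cloud(c); H,S,V=cv2.split(cv2.cvtColor(c['image'],cv2.COLOR_BGR2HSV))
        m=((H<6)|(H>174))&(S>150)&(V>60)
        q=m&(W[...,2]>60)&(W[...,2]<80)&(W[...,0]<645)
        P=W[q]; p=np.polyfit(P[:,1],P[:,0],1); print(n,'front wall top: slope',p,len(P),'y',P[:,1].min(),P[:,1].max(),'z',np.median(P[:,2]),'x',np.percentile(P[:,0],[3,50,97]))
        q=m&(W[...,2]<60)&(W[...,0]<640); P=W[q]; print(len(P)); 
        if len(P)>5: print(np.percentile(P[:,0],[3,50]),P[:,1].min(),P[:,1].max())
        for s in(0,1):
            q=m&(W[...,2]>60)&(W[...,2]<85)&(W[...,0]>650)&(W[...,0]<730)&((W[...,1]>130) if s else (W[...,1]<-15)); P=W[q]
            if len(P)>10: print('side',s,np.polyfit(P[:,0],P[:,1],1),np.percentile(P[:,1],[2,98]),len(P))
E
python3 m2.py
```

```text
[ 235  139   30  110 3063]
wedge rect ((488.3011474609375, -280.2130432128906), (159.34445190429688, 36.70439910888672), 2.7044003009796143) [ 3.72105809 27.17795679 42.94722636]
[[ 409.2 -281.3   33.5   41. ]
 [ 416.  -281.7   34.8   42. ]
 [ 423.1 -281.5   35.    41.8]
 [ 430.2 -281.3   35.3   41.8]
 [ 437.4 -281.1   35.5   42. ]
 [ 444.7 -280.3   34.5   41.8]
 [ 454.6 -280.1   35.8   32.3]
 [ 462.9 -279.8   36.2   30.3]
 [ 471.5 -279.    35.4   28.1]
 [ 480.3 -278.7   35.9   25.8]
 [ 489.2 -278.5   36.4   23.7]
 [ 498.5 -278.2   36.9   21.2]
 [ 508.1 -277.3   36.1   18.7]
 [ 517.7 -277.    36.5   16.5]
 [ 527.6 -277.4   35.7   14.3]
 [ 538.2 -276.4   34.8   11.2]
 [ 548.8 -276.1   35.3    8.4]
 [ 559.7 -275.7   35.8    5.8]]
yaw [ 4.21532781e-02 -2.99149991e+02] y at 430 -281.02408136674796
tip [ 567.88872918 -274.05268712    4.        ] back top [ 405.04849173 -280.31325418   42.        ]
w_c front wall top: slope [2.20773311e-02 6.33256120e+02] 521 y -45.42015933663442 166.29034108721933 z 61.319342777939994 x [630.02097506 634.24923338 641.74771266]
1318
[630.18808195 633.58320947] -43.42837858649194 164.86706149588602
side 0 [ 3.09387450e-02 -6.39069557e+01] [-46.75262006 -36.90402726] 246
side 1 [-1.04568944e-01  2.32655778e+02] [155.53210829 165.2073195 ] 88
scene0 front wall top: slope [2.31628556e-02 6.34865100e+02] 92 y -44.40360572018926 165.58604756123214 z 62.663146465856414 x [631.40609587 635.76061282 642.54987177]
186
[634.37428614 637.41570776] -358.2018769164331 162.20983777801098
side 0 [    5.56120268 -3998.49381788] [-590.25834663  -40.49650142] 104
side 1 [-6.15864695e-02  2.05715531e+02] [157.07297675 165.96502486] 38
```

```bash
python3 - <<'E'
from m2 import *
c=dict(np.load('pics/w_c.npz')); W=cloud(c); H,S,V=cv2.split(cv2.cvtColor(c['image'],cv2.COLOR_BGR2HSV))
m=((H<6)|(H>174))&(S>150)&(V>60)
E=[]
for u in range(180,340,2):
    v=np.where(m[205:240,u])[0]
    if len(v): E.append([u,v.min()+205-.5, W[v.min()+206,u,2]])
E=np.array(E); print(np.round(E[::8],1))
zs=np.median(E[:,2])
Q=np.array([ray(c,u,v,63) for u,v,_ in E]); p=np.polyfit(Q[:,1],Q[:,0],1); print('z',zs,'front fit',p,'resid',np.std(Q[:,0]-np.polyval(p,Q[:,1])))
for v in range(216,240,4):
    u=np.where(m[v])[0]; u=u[(u>165)&(u<355)]; z=np.median(W[v,u,2]); print(v,u.min(),u.max(),W[v,u.min()+1,:].round(1),W[v,u.max()-1,:].round(1))
# bracket board from scene & top clouds
for n in('top0','scene0'):
    c=dict(np.load(f'pics/{n}.npz')); W=cloud(c)
    q=(W[...,2]>88)&(W[...,2]<101)&(W[...,0]>770)&(W[...,0]<850)&(abs(W[...,1]-57)<145)
    P=W[q]; r=cv2.minAreaRect(P[:,:2].astype(np.float32)); print(n,r,np.polyfit(P[:,1],P[:,0],1))
E
python3 -c "
import cv2;i=cv2.imread('pics/w_c.png')[195:345,155:365];cv2.imwrite('pics/wc_crop.png',cv2.resize(i,None,fx=3.5,fy=3.5,interpolation=cv2.INTER_CUBIC))"
```

```text
[[180.  217.5  40.3]
 [196.  216.5  37.9]
 [212.  216.5  37.1]
 [228.  215.5  32.7]
 [244.  215.5  33.4]
 [260.  215.5  33.2]
 [276.  215.5  33.4]
 [292.  215.5  33.8]
 [308.  215.5  34.4]
 [324.  215.5  34.3]]
z 33.79059350908881 front fit [3.22641878e-02 6.18207850e+02] resid 1.4003350942310024
216 184 331 [631.3 -37.8  29.2] [637.1 161.1  30.5]
220 179 335 [630.3 -40.8  45.1] [636.1 162.2  46.4]
224 176 339 [629.4 -41.   59.7] [635.9 163.7  59.7]
228 174 340 [634.4 -43.8  60.7] [640.8 164.8  61.2]
232 175 340 [639.  -42.5  63. ] [645.7 164.7  62.6]
236 175 339 [645.1 -43.5  61.9] [651.5 163.9  62.2]
top0 ((818.4493408203125, 54.84394836425781), (247.90438842773438, 22.143112182617188), 88.22416687011719) [2.98268360e-02 8.15665938e+02]
scene0 ((814.4406127929688, 57.279327392578125), (250.51760864257812, 18.51424789428711), 88.29712677001953) [2.64582476e-02 8.13657618e+02]
```

View pics/wc_crop.png

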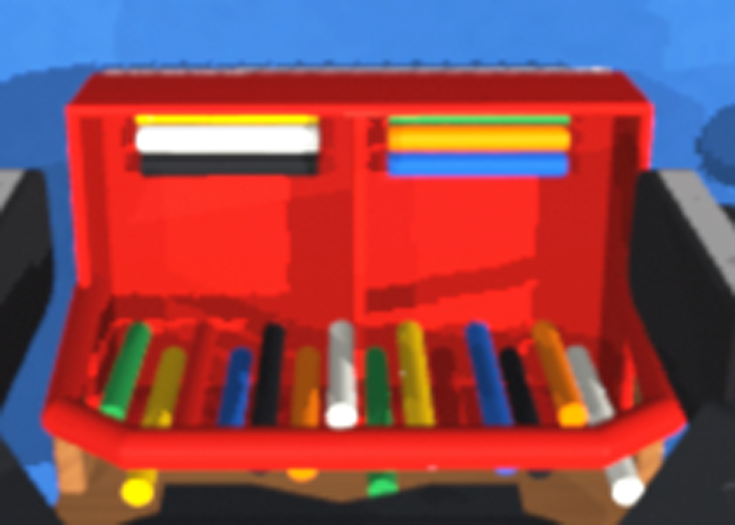

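Run:
```python
from h import *
y=0.042
movep([428,-281.1,80],R(y)); movel([428,-281.1,9],max_speed=120)
clamp(); s=read_state(); print('gap',s['finger_gap'],s['eef_pos'],s['time'],s['ft_force'])
if s['finger_gap']>25:
    movel([428,-281.1,85]); 
    movep([463,66.3,85],R(-0.031)); wait(.2)
    s=read_state(); print('gap',s['finger_gap'],s['eef_pos'],s['time'],s['ft_force'])
    snap('wrist','w_2'); snap('scene','s_2')
```

```text
gap 35.35344358028658 [ 428.19279475 -281.10576984    9.51537456] 6.0833 [-2.17681869  1.61854931 11.52424564]
gap 35.16683035002732 [463.13968259  65.33942653  84.98882366] 8.2583 [ 0.22717745 -0.61105041 -1.54413754]
```

View pics/w_2.png

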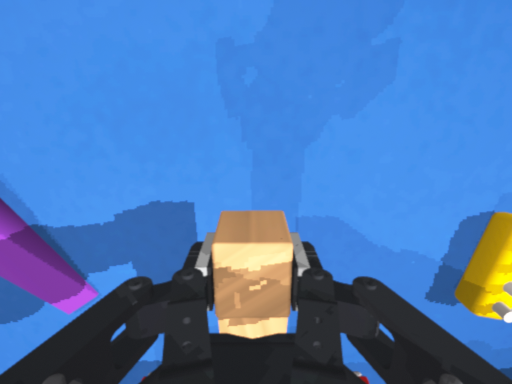

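View pics/s_2.png

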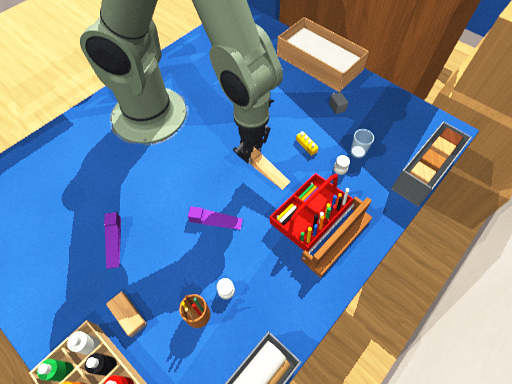

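The wedge is gripped square, with the heel at (253,240) in the wrist view. In the scene view its tip at (288,187) points at the caddy front. Next I lower it.

Run:
```python
from h import *
movel([463,66.3,18],max_speed=100); wait(.2)
g=movel([463,66.3,6],max_speed=15,guard=3); s=read_state(); print(g,s['eef_pos'],s['ft_force'],s['time'])
c=snap('scene','s_3'); t=snap('top','t_3')
for c in(c,t):
    W=cloud(c); H,S,V=cv2.split(cv2.cvtColor(c['image'],cv2.COLOR_BGR2HSV))
    q=(H>8)&(H<28)&(S>50)&(V>90)&(W[...,0]>485)&(W[...,0]<618)&(abs(W[...,1]-66)<40)&(W[...,2]>2)
    P=W[q]; r=cv2.minAreaRect(P[:,:2].astype(np.float32)); print(len(P),r,P[:,0].max(),np.percentile(P[:,2],[2,98]))
    cv2.imwrite('pics/crop%d.png'%len(P),c['image'])
```

```text
True [462.96761687  66.29928996   9.50515722] [-1.28987683  0.05474758 11.59822161] 9.9583
422 ((544.6932373046875, 64.07643127441406), (37.841617584228516, 119.1810073852539), 87.6705551147461) 604.7384815705248 [ 3.68433908 36.18234968]
55 ((553.147705078125, 56.93506622314453), (101.4129867553711, 29.879728317260742), 5.84990119934082) 602.5772161586963 [  2.21370166 367.47247298]
```

Run:
```python
from h import *
s=read_state(); e=s['eef_pos']; 
movel([e[0],e[1],9.9],max_speed=10); wait(.2)
s=read_state(); f0=s['ft_force']; print(s['eef_pos'],f0)
d=np.array([np.cos(.031),-np.sin(.031),0]); o=np.array([463,66.3,9.9])
movel(o+d*45,max_speed=40); wait(.1)
s=read_state(); print(s['eef_pos'],s['ft_force'],s['time'])
for k in range(45,130,5):
    g=movel(o+d*(k+5),max_speed=15,guard=6)
    s=read_state(); f=s['ft_force']; print(k+5,g,np.round((s['eef_pos']-o)@d,2),np.round(f,2),round(s['time'],2))
    if g or -(f-f0)@d>6: break
snap('wrist','w_4'); snap('scene','s_4'); snap('top','t_4')
```

```text
[462.82234127  66.23128261   9.76934186] [ 0.68529301  0.80548568 -1.01765559]
[507.81608872  64.91407682   9.9107195 ] [ 0.28760628 -0.02162641 -1.624278  ] 11.8833
50 False 50.02 [ 0.13  0.01 -1.42] 12.37
55 False 55.01 [ 0.06 -0.42 -1.49] 12.85
60 False 59.99 [ 0.48 -1.14 -1.3 ] 13.33
65 False 64.99 [-0.84  0.37 -2.34] 13.82
70 False 69.99 [ 0.48  0.01 -0.82] 14.3
75 False 75.0 [ 0.25 -0.09 -1.41] 14.78
80 False 80.04 [ 0.02 -0.86 -2.59] 15.27
85 False 85.28 [-0.98 -0.32 -3.17] 15.75
90 False 90.37 [-0.22  0.96 -2.81] 16.23
95 False 95.36 [-0.14 -0.18 -3.56] 16.72
100 False 100.35 [-0.08 -0.57 -2.79] 17.2
105 False 105.32 [ 0.46  0.04 -4.18] 17.68
110 False 110.34 [ 0.41 -0.16 -3.35] 18.17
115 False 115.34 [-0.84  0.1  -4.04] 18.65
120 False 120.33 [ 0.86  0.15 -3.7 ] 19.13
125 True 122.48 [1.92 0.55 3.35] 19.42
```

View pics/s_4.png

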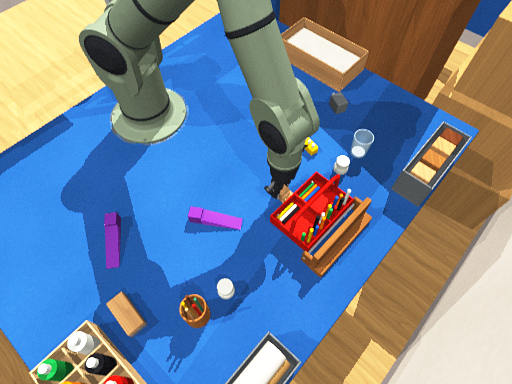

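View pics/w_4.png

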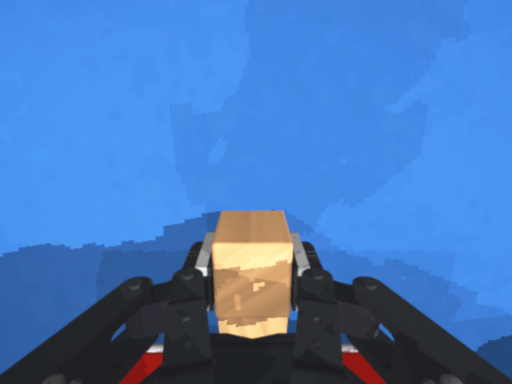

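Run:
```python
from h import *
d=np.array([np.cos(.031),-np.sin(.031),0]); o=np.array([463,66.3,0]); z=np.array([0,0,1.])
s=read_state();print(s['eef_pos'],s['ft_force'])
open_gripper(); s=read_state();print(s['finger_gap'],s['ft_force'])
movel(o+d*122.5+z*70,max_speed=120)
movel(o+d*50+z*110,max_speed=200); clamp()
wait(.2)
c=snap('wrist','w_5'); snap('scene','s_5'); print(read_state()['time'])
W=cloud(c); H,S,V=cv2.split(cv2.cvtColor(c['image'],cv2.COLOR_BGR2HSV))
q=(H>8)&(H<28)&(S>50)&(V>90)&(W[...,0]>540)&(W[...,0]<640)&(abs(W[...,1]-63)<40)&(W[...,2]>2)
P=W[q]; print(len(P)); 
if len(P)>5: print(cv2.minAreaRect(P[:,:2].astype(np.float32)),P[:,0].min())
```

```text
[585.40681071  62.5118466    9.5799779 ] [5.46991013 0.17966288 5.3375143 ]
85.62103027321835 [-0.36920894  0.67701248 -0.04186687]
22.4083
95
((629.3893432617188, 60.95680236816406), (8.728667259216309, 15.065017700195312), 87.80340576171875) 621.8036864125888
```

View pics/w_5.png

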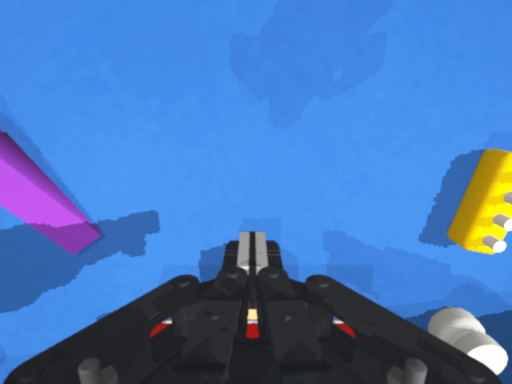

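View pics/s_5.png

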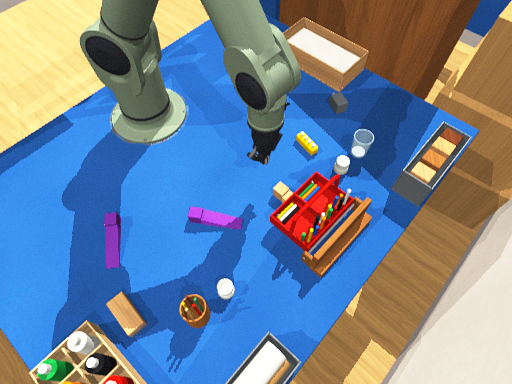

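The wedge is in place with its heel visible at (283,191) in the scene view, and the neighbours haven't moved. Next is the free push from behind.

Run:
```python
from h import *
d=np.array([np.cos(.031),-np.sin(.031),0]); o=np.array([463,66.3,0]); z=np.array([0,0,1.])
c=dict(np.load('pics/s_5.npz')); W=cloud(c)
q=(W[...,0]>550)&(W[...,0]<625)&(abs(W[...,1]-63)<35)&(W[...,2]>37)&(W[...,2]<48)
P=W[q]; print(len(P),cv2.minAreaRect(P[:,:2].astype(np.float32)))
lat=np.array([np.sin(.031),np.cos(.031),0])
Q=W[(W[...,0]>625)&(W[...,0]<642)&(abs(W[...,1]-60)<100)&(W[...,2]>55)&(W[...,2]<85)]; print('front wall z',np.percentile(Q[:,2],[50,90]))
movel(o+d*50+z*10,max_speed=120); wait(.3)
s=read_state(); f0=s['ft_force']; print(s['eef_pos'],f0)
g=movel(o+d*80+z*10,max_speed=30,guard=5); print('near',g)
k=80
done=False
while k<125 and not done:
    k+=2.5
    g=movel(o+d*k+z*10,max_speed=8,guard=12)
    fs=[]
    for _ in range(3): s=read_state(); fs.append(s['ft_force']); wait(.03)
    f=np.mean(fs,0)-f0; print(k,g,np.round((s['eef_pos']-o)@d,2),np.round(f,2),round(s['time'],2))
    if g or -f@d>12: break
```

```text
141 ((589.0819091796875, 63.39842224121094), (36.44070053100586, 47.907135009765625), 89.14519500732422)
front wall z [72.12319398 76.13898349]
[513.17280791  64.84457003  10.36595963] [-0.49774713 -0.24480741 -0.49696865]
near False
82.5 False 82.46 [0.59 0.3  0.34] 25.38
85.0 False 85.0 [0.53 0.17 0.55] 25.94
87.5 False 87.47 [0.08 0.08 0.17] 26.51
90.0 False 89.98 [ 0.35 -0.09  0.66] 27.07
92.5 False 92.42 [-0.65 -0.06  0.25] 27.64
95.0 True 92.31 [0.61 0.42 0.94] 28.02
```

Run:
```python
from h import *
d=np.array([np.cos(.031),-np.sin(.031),0]); o=np.array([463,66.3,0]); z=np.array([0,0,1.])
s=read_state(); e=(s['eef_pos']-o)@d; print(e,s['eef_pos'],s['ft_force'])
k=92.3
while k<97:
    k+=.4
    g=movel(o+d*k+z*10,max_speed=4,guard=14)
    fs=[read_state()['ft_force']]
    for _ in range(3): wait(.02); s=read_state(); fs.append(s['ft_force'])
    fs=np.array(fs)@d; print(round(k,2),g,np.round((s['eef_pos']-o)@d,2),np.round(fs,2),round(s['time'],2))
    if g or -fs.mean()>13: break
```

```text
92.30049248136206 [555.25457371  63.38845148   9.42353195] [-0.44964633 -0.27459312 -0.71164496]
92.7 False 92.66 [-0.12 -0.   -0.95 -1.9 ] 28.47
93.1 False 92.68 [-4.86 -5.55 -5.48 -5.58] 28.77
93.5 False 92.7 [-7.85 -7.5  -7.99 -7.12] 29.07
93.9 False 92.77 [-10.52 -10.48 -10.51 -11.58] 29.37
94.3 False 92.85 [-12.21 -12.3  -11.13 -12.5 ] 29.67
94.7 False 92.95 [-13.33 -14.17 -14.08 -13.57] 29.97
```

Run:
```python
from h import *
d=np.array([np.cos(.031),-np.sin(.031),0]); o=np.array([463,66.3,0]); z=np.array([0,0,1.])
k=94.7
while k<98:
    k+=.3
    g=movel(o+d*k+z*10,max_speed=4)
    fs=[read_state()['ft_force']]
    for _ in range(4): wait(.02); s=read_state(); fs.append(s['ft_force'])
    fs=np.array(fs)@d; print(round(k,2),g,np.round((s['eef_pos']-o)@d,2),np.round(fs,2),round(s['time'],2))
    if -fs.mean()>17.3: break
wait(.3); s=read_state(); print(s['ft_force'])
movel(o+d*80+z*10,max_speed=30)
movel(o+d*60+z*120,max_speed=150); 
movel(o-d*30+z*200,max_speed=200); wait(.2)
c=snap('wrist','w_6'); snap('scene','s_6'); snap('top','t_6'); print(read_state()['time'],read_state()['ft_force'])
```

```text
95.0 False 93.04 [-15.11 -15.5  -14.95 -15.24 -15.35] 30.28
95.3 False 93.16 [-15.69 -16.21 -16.69 -16.46 -16.82] 30.6
95.6 False 93.23 [-18.   -18.37 -17.52 -18.09 -17.75] 30.92
[-17.99371722   0.33591854  13.8176407 ]
33.875 [ 0.34719716  0.08186577 -0.75426704]
```

View pics/w_6.png

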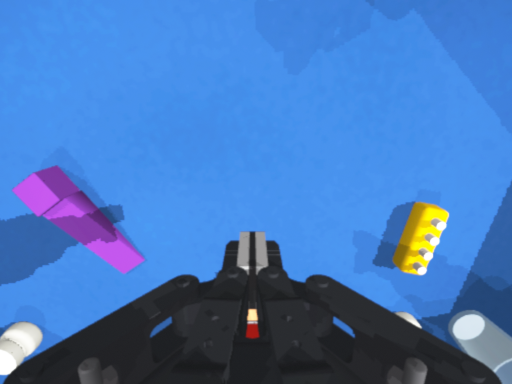

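View pics/s_6.png

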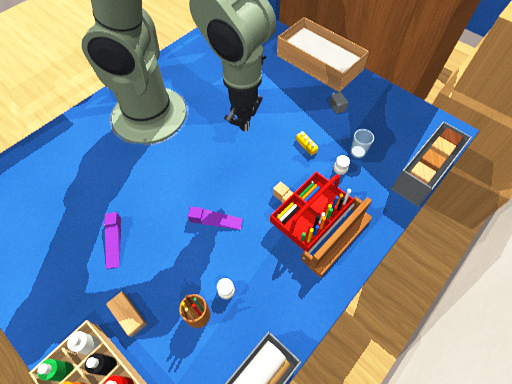

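The push reached 18 N, but friction also put about 14 N downward on the heel. That means the effective push was smaller than the reading. I'll repeat the push with the vertical force trimmed to about zero.

Run:
```python
from h import *
d=np.array([np.cos(.031),-np.sin(.031),0]); o=np.array([463,66.3,0]); z=np.array([0,0,1.])
movel(o+d*60+z*120,max_speed=200); movel(o+d*80+z*11,max_speed=120); wait(.2)
s=read_state(); f0=s['ft_force']; print(s['eef_pos'],f0,s['time'])
movel(o+d*91.8+z*11,max_speed=15,guard=5)
k=91.8; h=11.
for i in range(30):
    f=np.mean([(wait(.02),read_state()['ft_force']-f0)[1] for _ in range(3)],0); s=read_state()
    fx=-f@d; print(round(k,2),round(h,2),'pos',np.round((s['eef_pos']-o)@d,2),np.round(s['eef_pos'][2],2),'push',round(fx,2),'fz',round(f[2],2),round(s['time'],2))
    if fx>17.2 and abs(f[2])<3: break
    if fx>21: break
    if fx<17.2: k+=.45 if fx<13 else .2
    h+=np.clip(f[2]*.04,-.3,.3)
    movel(o+d*k+z*h,max_speed=5)
movel(o+d*80+z*h,max_speed=30)
movel(o+d*60+z*120,max_speed=150); 
movep(o-d*20-np.array([0,200,0])+z*230,R(-.031)); wait(.2)
snap('wrist','w_7'); snap('scene','s_7'); snap('top','t_7'); print(read_state()['time'])
for n in('w_c','w_7'):
  pass
for n in('scene0','s_5','s_6','s_7'):
    c=dict(np.load(f'pics/{n}.npz')); W=cloud(c)
    q=(W[...,0]>550)&(W[...,0]<625)&(abs(W[...,1]-63)<35)&(W[...,2]>37)&(W[...,2]<48); P=W[q]
    if len(P)>5: print(n,len(P),cv2.minAreaRect(P[:,:2].astype(np.float32)))
    H,S,V=cv2.split(cv2.cvtColor(c['image'],cv2.COLOR_BGR2HSV)); m=((H<6)|(H>174))&(S>150)&(V>60)
    Q=W[m&(W[...,0]>625)&(W[...,0]<650)&(abs(W[...,1]-60)<100)&(W[...,2]>55)&(W[...,2]<85)]; print(n,'front wall z',np.percentile(Q[:,2],[50,90]))
```

```text
[543.20500214  63.91909316  11.58035969] [ 0.35276111 -0.67978562  0.09109731] 35.9
91.8 11.0 pos 91.72 10.99 push -0.06 fz -0.24 36.88
92.25 10.99 pos 92.25 11.0 push 0.63 fz -0.27 37.18
92.7 10.98 pos 92.72 10.99 push -0.1 fz -0.06 37.48
93.15 10.98 pos 93.14 10.98 push 0.79 fz -0.78 37.78
93.6 10.95 pos 93.23 10.88 push 5.17 fz 2.5 38.08
94.05 11.05 pos 93.22 10.88 push 8.05 fz 3.46 38.38
94.5 11.18 pos 93.22 10.89 push 9.9 fz 4.23 38.68
94.95 11.35 pos 93.26 10.93 push 11.65 fz 2.75 38.98
95.4 11.46 pos 93.31 10.95 push 12.92 fz 3.52 39.28
95.85 11.6 pos 93.54 10.94 push 13.84 fz 1.91 39.58
96.05 11.68 pos 93.55 10.95 push 14.39 fz 1.3 39.88
96.25 11.73 pos 93.58 10.96 push 15.2 fz 2.13 40.18
96.45 11.82 pos 93.64 10.96 push 15.23 fz 1.49 40.48
96.65 11.88 pos 93.73 10.99 push 15.45 fz 0.9 40.78
96.85 11.91 pos 93.79 10.99 push 16.62 fz 1.04 41.08
97.05 11.96 pos 93.86 10.98 push 16.74 fz 1.18 41.38
97.25 12.0 pos 93.96 10.97 push 17.22 fz -0.01 41.68
44.5917
scene0 front wall z [61.64904087 64.29001641]
s_5 141 ((589.0819091796875, 63.39842224121094), (36.44070053100586, 47.907135009765625), 89.14519500732422)
s_5 front wall z [70.15466179 75.86359672]
s_6 142 ((594.3969116210938, 63.969181060791016), (54.98160171508789, 37.30413818359375), 0.15753497183322906)
s_6 front wall z [70.00386391 75.56901321]
s_7 143 ((590.4830322265625, 62.53105926513672), (36.42464065551758, 49.328575134277344), 88.3978042602539)
s_7 front wall z [70.10938197 75.99624321]
```

View pics/s_7.png

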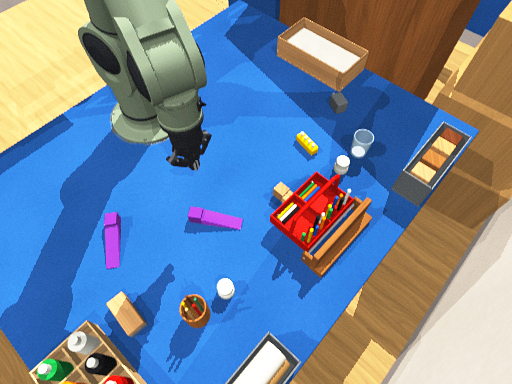

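View pics/t_7.png

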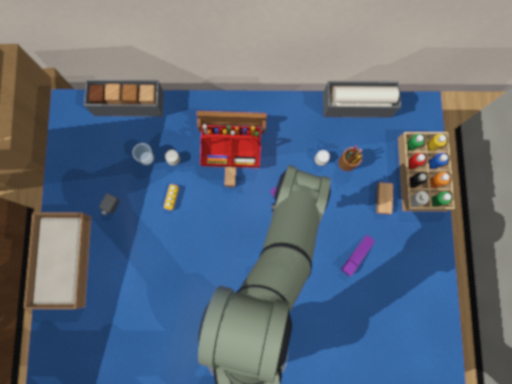

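The wedge sits straight at mid-front: heel at (230,177) in the top view and (283,190) in the scene view. The caddy's front is raised and the bystanders haven't moved. I'm handing the job in.

Run:
```python
from h import *
finish_job()
```

```text
the job is handed in; nothing more can be done
```

The wedge is under the middle of the caddy's front edge and the caddy sits raised against its stop. I handed the job in at about 45 s; the limit is 64 s.

**What I did:** I gripped the wooden wedge by its heel, carried it over the purple look-alike and set it on the table in line with the caddy. I then pushed it in straight, still gripped, until the force rose. After letting go, I pushed it home from behind with the fingers closed.

**Final pushes:** The first free push read about 18 N, but friction also pressed the heel down with about 14 N, so less of it drove the wedge in. I repeated the push with the vertical force trimmed to about zero, and it ended at 17.2 N.

**Last checks:**
- **Caddy height:** the front wall's median height rose from about 62 mm to 70 mm (90th percentile 76 mm) and stayed the same after the tool was withdrawn. With the push force rising steeply, that fits the caddy being level at its stop.
- **Wedge position:** it lies within about 0.5° of the push direction and 1–2 mm of mid-width.
- **Other things:** they look unmoved in the pictures.
- **Disagreement:** one heel outline, taken after the first push, came out too long, probably from stray depth points. The next picture looked normal.
- **Not checked:** I had no direct measurement of the clamping force left after letting go. I judged tightness only from the push force.

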